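# Snap the grease coupler onto the free nipple and hold it

### The job

One of the two bearings' tilted grease nipples has a seized valve pin, the other pin gives under a spring, and they look alike. Pick up the grease coupler, feel by pressing which nipple gives, and press the coupler squarely onto that one until it snaps over the balls and its mouth rests fully home on the seat. Finish while still holding the coupler pressed home against the spring, and leave the dropper bottle, the tape roll and the tweezers where they are.

Things in the scene. Friction and masses are not known exactly. Their poses are not given: they have to be found in the camera images.
- coupler_center (a point): the loose grease coupler (0.15 to 0.31 kg), round, 88 mm high, standing on its open mouth; point on its axis, half-way up, 44 mm above the mouth; z from mouth to black end. Steel sleeve 38 mm thick up to 30 mm above the mouth; dark flange 41 mm thick up to 36 mm; aluminium barrel 30 mm thick up to 80 mm (grip it here, about 60 mm above the mouth); black end up to 88 mm.
- coupler: the coupler's body frame: origin at its mouth, z as above. Pushing on takes 5 N as the lip meets the balls, 8 mm before home, 8 N just before it snaps past them 3.5 mm before home, then 5 N, then 10 N at home, where it stops hard on the seat. The free pin, then pressed in 6.5 mm, throws it off if let go. On the seized nipple the coupler stops hard 6.5 mm short of home.
- coupler_mouth (a point): centre of the coupler's open mouth (rim of its lower end). The mouth is a funnel 25 mm wide that narrows to a lip of 18.4 mm bore, 4 to 7 mm inside; behind it the bore is 24 mm wide and ends 22.5 mm inside. Home on a nipple, this point lies at the nipple's origin.
- bearing_a: grey pedestal bearing fixed to the bench (bearing_a and bearing_b look the same): foot 128 x 44 x 15 mm, round housing 68 mm across, 84 mm high without the nipple, steel shaft stub 25 mm thick and 90 mm long, its axis level, 50 mm above the bench. Origin under the foot's centre; x along the foot, nipple leaning to -x; y along the shaft.
- bearing_b: grey pedestal bearing fixed to the bench (bearing_a and bearing_b look the same): foot 128 x 44 x 15 mm, round housing 68 mm across, 84 mm high without the nipple, steel shaft stub 25 mm thick and 90 mm long, its axis level, 50 mm above the bench. Origin under the foot's centre; x along the foot, nipple leaning to -x; y along the shaft.
- nipple_a: grease nipple of bearing_a: brass stem 16 mm thick, 21 mm long, top edge tapered to 11 mm, on a flat round steel seat of 40 mm; a 7 mm valve pin stands 8 mm out of the stem; three spring balls 10.5 mm above the seat reach 11 mm from the axis. Origin: seat centre, 17.7 mm to the bearing's -x, 88 mm above the bench. z: out along the stem, leaning 25 degrees from vertical to the bearing's -x.
- nipple_b: grease nipple of bearing_b: brass stem 16 mm thick, 21 mm long, top edge tapered to 11 mm, on a flat round steel seat of 40 mm; a 7 mm valve pin stands 8 mm out of the stem; three spring balls 10.5 mm above the seat reach 11 mm from the axis. Origin: seat centre, 17.7 mm to the bearing's -x, 88 mm above the bench. z: out along the stem, leaning 25 degrees from vertical to the bearing's -x.
- dropper: small dropper bottle, 31 mm diameter, 94 mm high, a bystander; origin under its centre.
- tape: roll of labelling tape lying flat, 62 mm diameter, 18 mm high, a bystander; origin under its centre.
- tweezers: steel tweezers lying flat, 124 mm long, a bystander; origin under the centre.

How it is judged:
By the outcome, as a careful person would: the job done as asked, in the order asked, and still so for the second after the job is handed in, while the arm keeps its last pose, push and grip.
It also fails if it takes over 58 s, if anything falls off the work surface, if the arm or the gripper's body presses on something with over 40 N, if the wrist force passes 120 N, or if a joint passes its speed limit or range.

### The arm

A 6-joint arm with a two-finger parallel gripper is mounted at the origin on a cart in front of the work surface, level with it; the furniture and walls round the work are solid. World frame = base frame: x ahead of the robot, y to its left, z up, the work surface at z = 0. Lengths are in mm, angles in rad, forces in N, time in s.
With the tool pointing down it reaches from about 275 to 825 mm from the base axis. Payload 5.2 kg.
Tool frame: the origin (TCP) lies at the very end of the fingers, on their centre line; the grasp point (between the pads) lies 19 mm behind it; z points along the fingers, y is the direction in which the jaws open and shut (so a half turn about z gives the same grasp; the last joint's range is limited). The gripper opens to 93 mm and grips with 3 to 60 N. Pads are 15 mm wide; open, the fingers measure 128 mm over their backs; the gripper's body (75 mm by 188 mm) begins 65 mm behind the grasp point.
Start: joints at [0.922, 0.259, 1.535, -0, 1.348, -0.203], TCP at [237.129, 496.261, 186.553] pointing down, gripper open.
Joint ranges: [-3.14, 3.14], [-0.91, 2.08], [0.19, 2.58], [-1.22, 4.36], [0.22, 2.71], [-3.12, 3.12]. Speed limits (rad/s): [2.57, 2.57, 3.14, 3.14, 3.14, 3.14].

### API

Orientations are given as [roll, pitch, yaw] about the fixed x, y, z axes, in that order (R = Rz(yaw) Ry(pitch) Rx(roll)).
In Python, from bench import robot gives the robot as it stands. The module is installed in compiled form; this text tells all that it offers. Calls block until the motion is done:
- robot.move_ptp(position, orientation): joint-space move of the TCP to a pose.
- robot.move_linear(position, ori=None, speed=150, f_stop=None): straight line of the TCP; ori=None keeps the orientation; speed is the mean speed in mm/s. With f_stop (N) it stops when the force on the tool has changed by that much, and returns True; else False.
- robot.move_j(angles): joint-space move.
- robot.move_gripper(opening): opening from 0.0 (shut) to 1.0 (fully open); the grip force is fixed at half the most; returns when the fingers have stopped.
- robot.sleep(seconds).
- robot.inverse_kinematics(position, orientation): joint angles nearest the present ones, or None.
- robot.get_image(name): name is "scene" or "top"; returns a dict with "img" (480x640x3 uint8, blue, green, red), "fovy" (degrees; the focal length in pixels is half the picture's height over the tangent of half this angle, whatever the lens; pixels are square), "cx", "cy" (the principal point, pixels), "eye" and "orientation" of the camera in the world. Camera axes: x right, y down, z forward; pixel columns grow to the right and rows downward; lengths in mm; the calibration is good to about 2 mm. A picture is of the moment at which its call begins. There is no depth.
A pose or a line that the arm cannot do raises robot.MotionError and nothing moves.
- robot.hand_in(): hands the job in, once; it reports no verdict.
Readings, each from a call of its own:
- robot.current_t(): time.
- robot.current_qpos(): joint angles.
- robot.current_joint_vel(): joint speeds.
- robot.current_joint_efforts(): joint torques, N m.
- robot.current_tcp_pos(): TCP position.
- robot.current_eef_rot(): TCP orientation.
- robot.current_contact_force(): force on the tool from outside, world axes, zero at the start.
- robot.current_ft_torque(): the same for the moment, N m.
- robot.current_gripper_width(): opening from 0.0 (shut) to 1.0 (fully open).
Only numpy, scipy, OpenCV 4.12 (cv2) and the standard library are available. Lean on these libraries where they do the work, as an engineer would, in place of code of your own. Each camera call takes 0.05 s, during which the arm holds its last target. There are 200 camera calls.

## Working session

There is one attempt and no reset: what is moved stays moved. The work goes in short steps, each a Python script; the robot and the scene stay as the last script left them, time stands still between calls to the robot, and variables do not carry over. Pictures are saved under pics/ and viewed, about 8 in all and at most 12, crops included, and the job is handed in when it is done.

```bash
mkdir -p pics
python3 - <<'E'
from bench import robot
import cv2
for n in("scene","top"):
    d=robot.get_image(n); cv2.imwrite(f"pics/{n}0.png",d["img"]); print(n,{k:v for k,v in d.items() if k!="img"})
print(robot.current_t(),robot.current_eef_rot(),robot.current_contact_force())
E
```

```text
scene {'fovy': 42.655693448721415, 'cx': 332.69292173063525, 'cy': 241.513476846847, 'eye': array([-390.19043514, -352.7787657 , 1157.8640305 ]), 'orientation': array([-2.39367363, -0.009305  , -1.20170546])}
top {'fovy': 45.94846603060921, 'cx': 311.35673002484776, 'cy': 241.08325168951401, 'eye': array([ 393.77529531,   11.57374971, 1365.98018137]), 'orientation': array([-2.99764029, -0.02734569, -1.5419748 ])}
0.1 [-3.14001961e+00 -3.24930084e-04  2.69578401e+00] [0.53984133 0.29352679 0.16034169]
```

View pics/scene0.png

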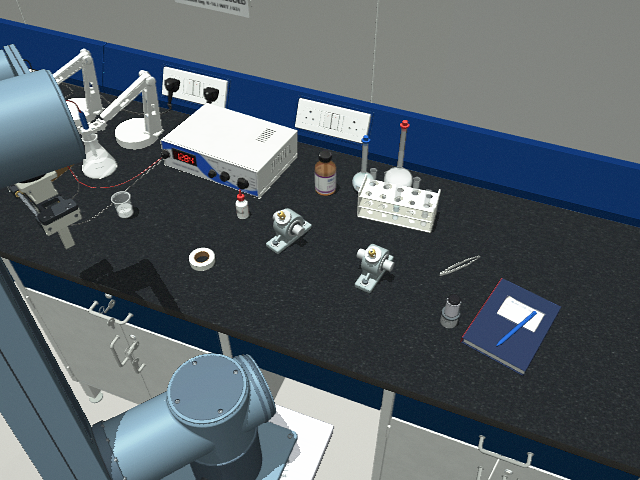

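View pics/top0.png

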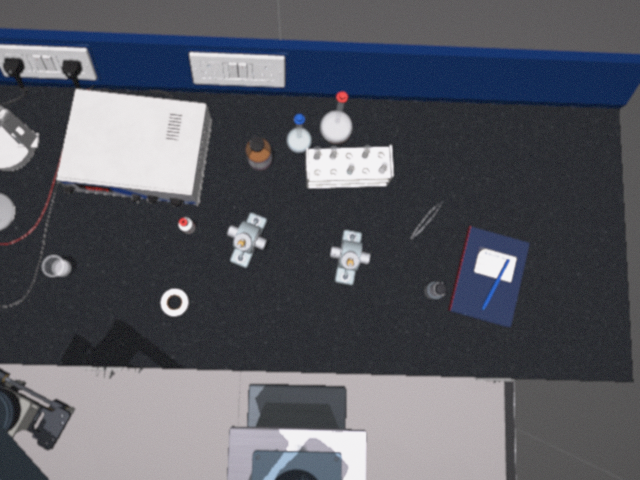

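Scene view: coupler at about (451,313), bearings at (288,230) and (374,266). Top view: coupler at about (435,290), bearings at (247,240) and (350,257). Next I'll enlarge these.

Run:
```python
import cv2,numpy as np
s=cv2.imread("pics/scene0.png");t=cv2.imread("pics/top0.png")
def c(im,x,y,w=50,h=56,k=5):
    o=cv2.resize(im[y:y+h,x:x+w],None,fx=k,fy=k,interpolation=cv2.INTER_CUBIC)
    for i in range(0,w,10): cv2.putText(o,str(x+i),(i*k,8),0,.3,(0,255,255),1);cv2.line(o,(i*k,10),(i*k,14),(0,255,255),1)
    for i in range(0,h,10): cv2.putText(o,str(y+i),(0,i*k+4),0,.3,(0,255,0),1);cv2.line(o,(20,i*k),(24,i*k),(0,255,0),1)
    return o
cv2.imwrite("pics/crops.png",np.vstack([np.hstack([c(s,264,200),c(s,350,238),c(s,425,285)]),np.hstack([c(t,222,210),c(t,326,226),c(t,410,265)])]))
```

```text
(no output)
```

View pics/crops.png

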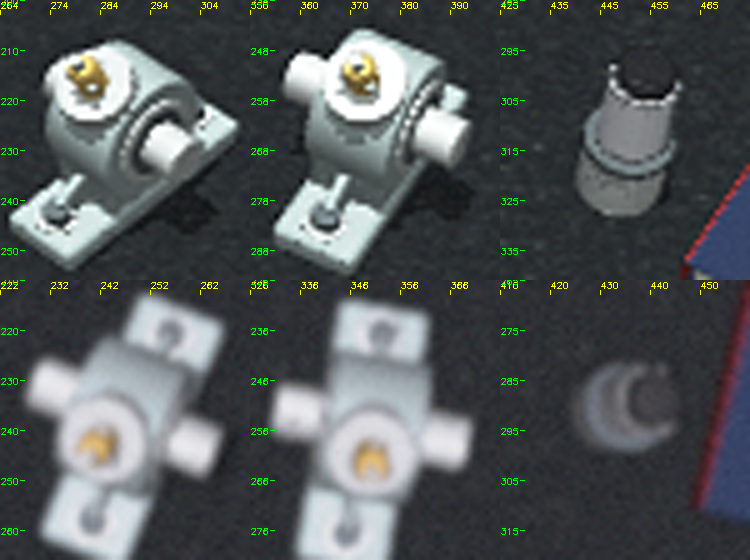

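```bash
cat > h.py <<'E'
import numpy as np, json
from scipy.spatial.transform import Rotation as R
from scipy.optimize import least_squares
C={"scene":(42.655693448721415,332.69292173063525,241.513476846847,[-390.19043514,-352.7787657,1157.8640305],[-2.39367363,-0.009305,-1.20170546]),
"top":(45.94846603060921,311.35673002484776,241.08325168951401,[393.77529531,11.57374971,1365.98018137],[-2.99764029,-0.02734569,-1.5419748])}
def proj(n,P):
    f,cx,cy,e,o=C[n]; f=240/np.tan(np.radians(f/2))
    p=(np.atleast_2d(P)-e)@R.from_euler("xyz",o).as_matrix()
    return p[:,:2]/p[:,2:]*f+[cx,cy]
def ray(n,u,z):  # pixel onto the plane at height z
    f,cx,cy,e,o=C[n]; f=240/np.tan(np.radians(f/2))
    d=R.from_euler("xyz",o).as_matrix()@[(u[0]-cx)/f,(u[1]-cy)/f,1]
    return np.array(e)+d*(z-e[2])/d[2]
E
python3 - <<'E'
from h import *
SEAT=(-17.7,0,88)
L=lambda sx,sy:(64*sx,22*sy,15)
B={"left":{"scene":[(SEAT,(282.2,216)),(L(-1,1),(266,242.6)),(L(-1,-1),(278,253.6)),(L(1,-1),(311.6,225))],
 "top":[(SEAT,(242.4,241.4)),(L(1,1),(250,212)),(L(1,-1),(266.4,218)),(L(-1,1),(230.4,259.4)),((0,45,50),(228,230.4)),((0,-45,50),(265.4,244.4))]},
"right":{"scene":[(SEAT,(372.8,254)),(L(-1,1),(355,285.4)),(L(-1,-1),(370,292.4)),(L(1,-1),(393.4,257))],
 "top":[(SEAT,(350.4,261.2)),(L(1,1),(343.6,229.6)),(L(1,-1),(362,232.4)),(L(-1,1),(335.4,281)),((0,45,50),(330.6,251)),((0,-45,50),(370,258.4))]}}
for k,v in B.items():
  for cams in(["scene"],["top"],["scene","top"]):
    def res(q):
        M=R.from_euler("z",q[2]).as_matrix()
        return np.concatenate([((proj(c,np.array([a for a,_ in v[c]])@M.T+[q[0],q[1],0])-[b for _,b in v[c]])).ravel() for c in cams])
    x0=ray("top",v["top"][0][1],88)
    s=least_squares(res,[x0[0],x0[1],-.2]);M=R.from_euler("z",s.x[2]).as_matrix()
    print(k,cams,s.x.round(3),"seat",(M@SEAT+[s.x[0],s.x[1],0]).round(1),"res",s.fun.round(1))
  print([ray(c,v[c][0][1],88).round(1) for c in cams])
for c,u,z in(("scene",(454.4,299.4),88),("top",(440.4,289.6),88),("top",(435.4,290.4),36)): print(c,ray(c,u,z))
E
```

```text
left ['scene'] [ 5.86376e+02  1.33738e+02 -3.39000e-01] seat [569.7 139.6  88. ] res [ 0.6  1.3 -0.8  0.9 -0.2 -1.6  0.4 -0.6]
left ['top'] [ 5.90405e+02  1.32287e+02 -3.39000e-01] seat [573.7 138.2  88. ] res [ 0.2  0.2 -0.3 -0.5  0.2  0.1 -0.8  1.1  1.2 -0.3 -0.6 -0.5]
left ['scene', 'top'] [ 5.89253e+02  1.32980e+02 -3.44000e-01] seat [572.6 138.9  88. ] res [ 1.3  0.6 -0.1  0.1  0.4 -2.3  1.2 -1.2 -0.1  0.7 -0.5  0.  -0.   0.6
 -1.2  1.5  0.9  0.1 -0.9  0. ]
[array([573.3, 142.8,  88. ]), array([574.2, 138.7,  88. ])]
right ['scene'] [ 5.50360e+02 -1.08814e+02 -1.33000e-01] seat [ 532.8 -106.5   88. ] res [-0.   1.3 -0.9 -0.5  0.7 -0.4  0.2 -0.5]
right ['top'] [ 5.55617e+02 -1.10764e+02 -1.43000e-01] seat [ 538.1 -108.2   88. ] res [ 0.1 -0.6  0.4 -0.3 -0.1  0.  -0.   0.3  0.6  0.7 -1.  -0.1]
right ['scene', 'top'] [ 5.54055e+02 -1.09937e+02 -1.46000e-01] seat [ 536.5 -107.4   88. ] res [ 0.9  0.3 -0.1 -1.7  1.3 -1.4  1.3 -1.2 -0.3  0.1  0.2  0.3 -0.4  0.7
 -0.5  0.9  0.3  1.3 -1.4  0.6]
[array([ 536.6, -105.3,   88. ]), array([ 536.7, -108.2,   88. ])]
scene [ 476.20270343 -313.92499529   88.        ]
top [ 478.48062927 -313.85954932   88.        ]
top [ 479.68119528 -315.22435619   36.        ]
```

```bash
cat >> h.py <<'E'
S={"L":(np.array([572.6,139.5,88]),-.34),"R":(np.array([536.5,-107,88]),-.14)}
def frame(k):   # n out of the nipple, bx across (uphill side), by shaft axis
    M=R.from_euler("z",S[k][1]).as_matrix(); a=np.radians(25)
    return M@[-np.sin(a),0,np.cos(a)], M@[np.cos(a),0,np.sin(a)], M[:,1]
def ori(z,y):
    return R.from_matrix(np.column_stack([np.cross(y,z),y,z])).as_euler("xyz")
E
python3 - <<'E'
from h import *
from bench import robot
dn=np.array([0,0,-1.])
for k in S:
    n,bx,by=frame(k)
    for sg in(1,-1):
        for d in(41,120):
            print(k,sg,d,np.round(robot.inverse_kinematics(S[k][0]+d*n,ori(-n,sg*by)),2))
p=np.array([477.5,-314,0])
o1=ori(dn,np.array([0,1.,0])); o2=ori(dn,np.array([1.,0,0]))
for o in(o1,o2,ori(dn,np.array([-1.,0,0]))): print(np.round(robot.inverse_kinematics(p+[0,0,41],o),2))
robot.move_ptp(p+[0,0,200],o2)
robot.move_linear(p+[0,0,41],speed=200)
robot.move_gripper(0.0); print("w",robot.current_gripper_width(),robot.current_contact_force())
robot.move_gripper(0.55)
robot.move_ptp(p+[0,0,41],o1)
robot.move_gripper(0.0); print("w",robot.current_gripper_width(),robot.current_contact_force())
print(robot.current_t(),robot.current_tcp_pos(),robot.current_eef_rot())
import cv2
a=robot.get_image("scene")["img"][250:350,400:500];b=robot.get_image("top")["img"][240:340,390:490]
cv2.imwrite("pics/grasp.png",cv2.resize(np.hstack([a,b]),None,fx=4,fy=4,interpolation=2))
E
```

```text
L 1 41 [ 0.22  0.17  1.91 -0.35  0.71 -0.79]
L 1 120 [ 0.26  0.05  1.86 -0.31  0.89 -0.81]
L -1 41 [ 0.22  0.17  1.91 -0.35  0.71  2.36]
L -1 120 [ 0.26  0.05  1.86 -0.31  0.89  2.33]
R 1 41 [-0.54  0.02  2.09  0.27  0.65 -2.16]
R 1 120 [-0.58 -0.14  2.04  0.24  0.86 -2.13]
R -1 41 [-0.54  0.02  2.09  0.27  0.65  0.99]
R -1 120 [-0.58 -0.14  2.04  0.24  0.86  1.01]
[-0.78  0.43  1.67  0.    1.04 -2.35]
[-0.78  0.43  1.67  0.    1.04 -0.78]
[-0.78  0.43  1.67 -0.    1.04  2.36]
w 0.3072147506428709 [1.0308808  0.28086464 0.38501836]
w 0.3152779967951717 [0.09518358 1.07691193 0.36985724]
7.5417 [ 477.47046856 -313.93567795   41.00406799] [ 3.14149656e+00 -3.32031627e-05  3.14153626e+00]
```

View pics/grasp.png

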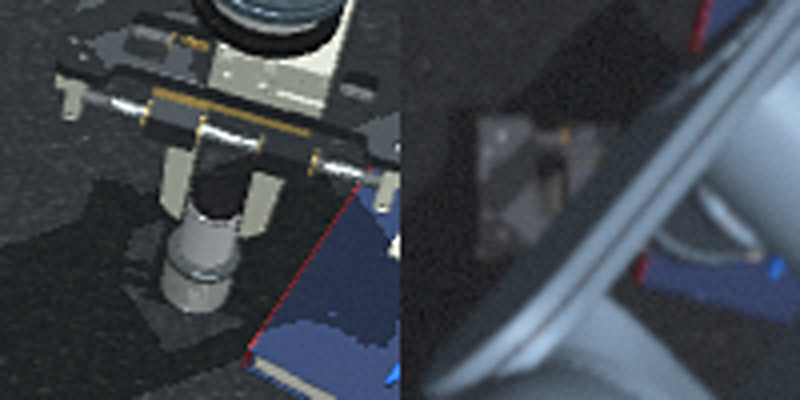

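The scene view shows the coupler held upright between the pads, with the grip width matching the 30 mm barrel. Next I'll lift it and hover over the nearer nipple.

Run:
```python
from h import *
from bench import robot
import cv2
n,bx,by=frame("R"); s=S["R"][0]; o=ori(-n,by)
robot.move_linear([477.5,-314,200],speed=250)
print(robot.current_contact_force())
robot.move_ptp(s+(41+80)*n,o)
robot.move_linear(s+(41+36)*n,speed=150)
robot.sleep(.2)
print(robot.current_t(),robot.current_contact_force(),robot.current_gripper_width())
ims=[robot.get_image(c)["img"] for c in("scene","top")]
cv2.imwrite("pics/hs.png",ims[0]);cv2.imwrite("pics/ht.png",ims[1])
print(proj("scene",[s,s+36*n,s+124*n]),proj("top",[s,s+36*n]))
a=ims[0][200:300,320:420];b=ims[1][210:310,300:400]
cv2.imwrite("pics/hov.png",np.hstack([cv2.resize(a,None,fx=5.5,fy=5.5,interpolation=2),cv2.resize(b,(250,250)).repeat(1,0) if 0 else cv2.copyMakeBorder(cv2.resize(b,(250,250)),0,300,0,0,0)]))
```

```text
[-0.38729065 -0.56914373 -3.26292967]
9.9417 [ 0.25524988  0.49747945 -2.70288469] 0.3103760038754916
[[373.49692083 254.23034575]
 [371.33674742 249.04368644]
 [365.60137457 235.27283595]] [[349.89328419 261.2807866 ]
 [350.20280346 266.4241674 ]]
```

View pics/hov.png

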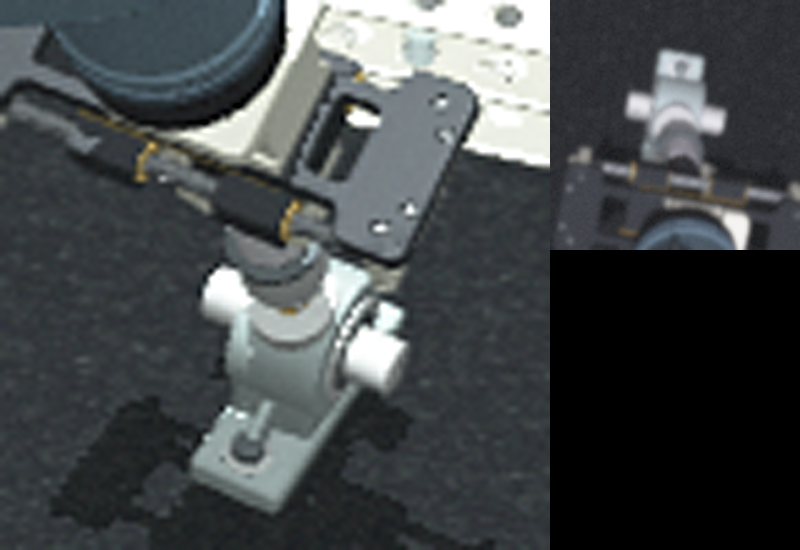

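Run:
```python
import cv2,numpy as np
def c(im,x,y,w,h,k):
    o=np.clip(255*(cv2.resize(im[y:y+h,x:x+w],None,fx=k,fy=k,interpolation=cv2.INTER_CUBIC)/255.)**.5,0,255).astype(np.uint8)
    for i in range(0,w,5): cv2.putText(o,str(x+i),(i*k,8),0,.3,(0,255,255),1);cv2.line(o,(i*k,10),(i*k,14),(0,255,255),1)
    for i in range(0,h,5): cv2.putText(o,str(y+i),(0,i*k+4),0,.3,(0,255,0),1);cv2.line(o,(20,i*k),(24,i*k),(0,255,0),1)
    return o
cv2.imwrite("pics/hz.png",np.hstack([c(cv2.imread("pics/hs.png"),355,236,40,36,10),c(cv2.imread("pics/ht.png"),330,245,40,36,10)]))
```

```text
(no output)
```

View pics/hz.png

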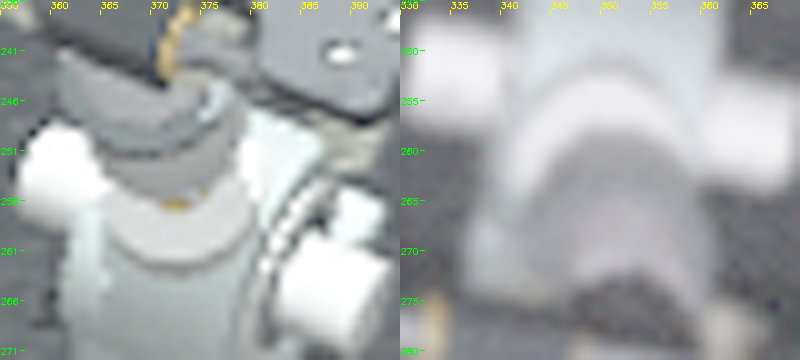

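Run:
```python
from h import *
import cv2
n,bx,by=frame("R"); s=S["R"][0]; t=np.linspace(0,2*np.pi,60)
def circ(c,r): return c+r*(np.outer(np.cos(t),bx)+np.outer(np.sin(t),by))
out=[]
for f,c,x,y in(("hs","scene",355,236),("ht","top",330,245)):
    o=np.clip(255*(cv2.resize(cv2.imread(f"pics/{f}.png")[y:y+36,x:x+40],None,fx=10,fy=10,interpolation=cv2.INTER_CUBIC)/255.)**.5,0,255).astype(np.uint8)
    for P,col in((circ(s,20),(0,0,255)),(circ(s+36*n,19),(0,255,0)),(circ(s+36*n-3*by,19),(255,0,0))):
        q=((proj(c,P)-[x,y]+.5)*10).astype(int); cv2.polylines(o,[q.reshape(-1,1,2)],True,col,1)
    out.append(o)
cv2.imwrite("pics/ov.png",np.hstack(out))
for c in("scene","top"): print(c,"px per mm bx,by,n",*(proj(c,[s+d])-proj(c,[s]) for d in(bx,by,n)))
```

```text
scene px per mm bx,by,n [[ 0.18451867 -0.37291062]] [[-0.38368662 -0.15847488]] [[-0.05866047 -0.14084604]]
top px per mm bx,by,n [[ 0.08057967 -0.41074006]] [[-0.43318168 -0.07476952]] [[0.00837363 0.13914728]]
```

View pics/ov.png

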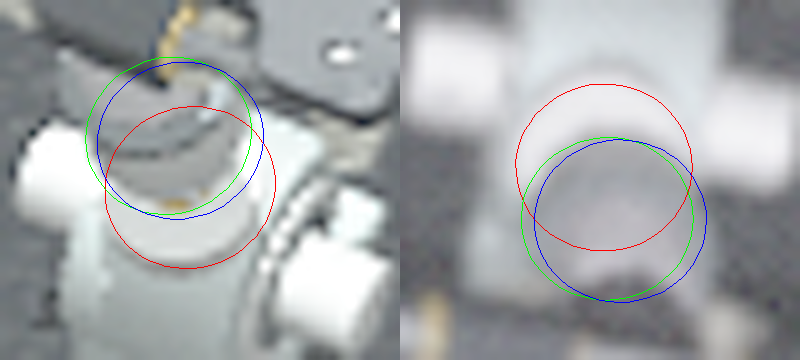

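In the overlay, the coupler sits about 2 to 3 mm to -y of the nipple in both views. Along bx the two views disagree, so the offset there is around 0. I'll shift +2 mm along by and then feel my way down.

```bash
cat >> h.py <<'E'
def F(robot,k):
    n,bx,by=frame(k); return np.array(robot.current_contact_force())@np.column_stack([n,bx,by])
def at(robot,k):
    n,bx,by=frame(k); d=np.array(robot.current_tcp_pos())-S[k][0]; return np.array([d@n-41,d@bx,d@by])
def to(k,d,ex=0,ey=0):
    n,bx,by=frame(k); return S[k][0]+(41+d)*n+ex*bx+ey*by
E
python3 - <<'E'
from h import *
from bench import robot
robot.move_linear(to("R",34,0,2.2),speed=40); robot.sleep(.2)
f0=F(robot,"R"); print("base",f0.round(2))
for d in(26,20,16,12,9.5):
    hit=robot.move_linear(to("R",d,0,2.2),speed=20,f_stop=4)
    print(d,hit,at(robot,"R").round(2),(F(robot,"R")-f0).round(2),np.round(robot.current_ft_torque(),2))
    if hit: break
print(robot.current_t())
E
```

```text
base [-2.12 -0.96  0.57]
26 False [25.84 -0.13  2.24] [-0.3   0.07 -0.76] [ 0.11  0.43 -0.  ]
20 False [19.84 -0.16  2.27] [-1.19  0.68 -0.14] [ 0.09  0.43 -0.02]
16 False [15.84 -0.18  2.25] [-0.02 -0.26 -0.03] [ 0.09  0.41 -0.01]
12 False [11.83 -0.19  2.26] [ 0.15  0.03 -0.07] [0.09 0.45 0.01]
9.5 False [ 9.37 -0.12  2.25] [-0.1  -0.31  0.47] [ 0.08  0.43 -0.01]
12.4667
```

```bash
cat >> h.py <<'E'
def centre(robot,k,d,ex,ey,f=3):
    c=[ex,ey]
    for ax in(1,0):
        w=[]
        for sg in(1,-1):
            q=list(c); q[ax]+=4*sg
            hit=robot.move_linear(to(k,d,*q),speed=10,f_stop=f); w.append(at(robot,k)[1+ax])
            print("axis",ax,sg,hit,round(w[-1],2),(F(robot,k)).round(1)); robot.move_linear(to(k,d,*c),speed=20)
        c[ax]=sum(w)/2
        robot.move_linear(to(k,d,*c),speed=20)
    return c
def press(robot,k,ex,ey,d0=9.5,d1=-1,fmax=15):
    robot.sleep(.2); f0=F(robot,k)
    for d in np.arange(d0-.5,d1-.01,-.5):
        robot.move_linear(to(k,d,ex,ey),speed=8,f_stop=fmax); f=F(robot,k)-f0
        print(round(d,1),at(robot,k).round(2),f.round(1),round(robot.current_gripper_width(),3))
        if f[0]>fmax: return d
    return d
E
python3 - <<'E'
from h import *
from bench import robot
c=centre(robot,"R",9.5,0,2.2); print("c",np.round(c,2))
press(robot,"R",*c); print(robot.current_t())
E
```

```text
axis 1 1 True 3.56 [-2.4 -0.7 -3. ]
axis 1 -1 True -0.04 [-3.1 -0.5  0.7]
axis 0 1 False 3.87 [-2.5 -2.2 -0.3]
axis 0 -1 False -3.79 [-1.3 -0.9 -0.1]
c [0.04 1.76]
9.0 [ 8.95 -0.01  1.77] [ 1.2  1.2 -0.3] 0.308
8.5 [8.47 0.03 1.74] [ 1.5  0.6 -0.4] 0.309
8.0 [7.99 0.04 1.76] [ 1.   0.8 -0.4] 0.309
7.5 [7.54 0.15 1.7 ] [ 2.6  1.5 -0.4] 0.311
7.0 [7.14 0.33 1.62] [ 4.1  0.8 -0.6] 0.31
6.5 [6.73 0.52 1.57] [ 6.5  0.7 -0.2] 0.306
6.0 [6.18 0.46 1.58] [ 8.1  1.1 -0.6] 0.306
5.5 [5.58 0.23 1.64] [ 8.1  1.1 -1.1] 0.308
5.0 [5.09 0.28 1.62] [ 7.9  1.1 -1. ] 0.314
4.5 [4.48 0.04 1.7 ] [ 7.7  2.  -0.8] 0.31
4.0 [4.01 0.1  1.68] [ 7.9  0.9 -1.1] 0.317
3.5 [3.5  0.09 1.69] [ 8.8  1.7 -1.3] 0.313
3.0 [2.96 0.02 1.7 ] [ 7.5  1.8 -1.4] 0.31
2.5 [ 2.44 -0.04  1.73] [ 7.2  1.6 -2.1] 0.304
2.0 [ 1.89 -0.1   1.75] [ 6.3  1.4 -2.6] 0.308
1.5 [ 1.38 -0.12  1.74] [ 5.8  1.5 -1.9] 0.306
1.0 [ 0.91 -0.12  1.77] [ 6.3  0.9 -2.3] 0.311
0.5 [ 0.5  -0.02  1.79] [ 6.8  2.2 -2.2] 0.312
0.0 [0.04 0.07 1.81] [ 9.1  1.9 -1.3] 0.309
-0.5 [-0.22  0.2   1.79] [11.9  0.5 -1.1] 0.311
-1.0 [-0.3   0.37  1.81] [16.9 -0.9 -1.5] 0.311
21.5
```

Run:
```python
from h import *
from bench import robot
import cv2
robot.sleep(.5); print(at(robot,"R").round(2),F(robot,"R").round(1),np.round(robot.current_ft_torque(),2),robot.current_t())
out=[]
for c,x,y in(("scene",350,226),("top",328,240)):
    im=robot.get_image(c)["img"][y:y+50,x:x+48]
    out.append(np.clip(255*(cv2.resize(im,None,fx=8,fy=8,interpolation=2)/255.)**.5,0,255).astype(np.uint8))
cv2.imwrite("pics/fin.png",np.hstack(out))
```

```text
[-0.32  0.34  1.81] [14.3 -3.5 -1.2] [-0.13  0.68 -0.15] 22.0
```

View pics/fin.png

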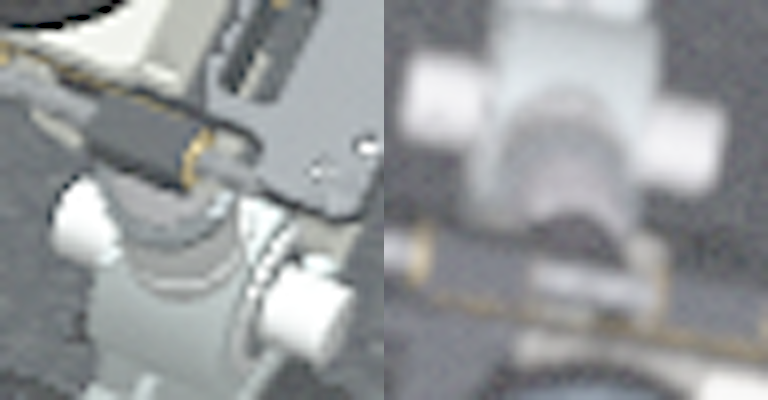

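The scene crop shows the sleeve flush on the seat with an even, thin rim. There's a small sideways force of about 2.5 N net along -bx. I'll trim that so the seat can square the mouth, and press slightly harder.

Run:
```python
from h import *
from bench import robot
b=np.array([-2.1,-.9,.5])
for d,ex,ey in((-1.3,0,1.8),(-1.3,-.4,1.8),(-1.3,-.8,1.8),(-1.3,-.4,1.6)):
    robot.move_linear(to("R",d,ex,ey),speed=5,f_stop=15); robot.sleep(.3)
    print(d,ex,ey,at(robot,"R").round(2),(np.mean([F(robot,"R") for _ in range(5)],0)-b).round(1),np.round(robot.current_ft_torque(),2),R.from_euler("xyz",robot.current_eef_rot()).as_matrix()[:,2].round(4),-frame("R")[0].round(4))
print(robot.current_t())
```

```text
-1.3 0 1.8 [-0.34  0.52  1.79] [20.4 -2.2 -2.6] [-0.13  0.87 -0.07] [ 0.4132 -0.0558 -0.9089] [ 0.4185 -0.059  -0.9063]
-1.3 -0.4 1.8 [-0.38  0.29  1.8 ] [18.9 -1.  -1.6] [-0.03  0.67 -0.12] [ 0.4135 -0.0558 -0.9088] [ 0.4185 -0.059  -0.9063]
-1.3 -0.8 1.8 [-0.37  0.11  1.77] [17.9 -1.5 -1.9] [-0.04  0.57 -0.13] [ 0.4138 -0.0559 -0.9086] [ 0.4185 -0.059  -0.9063]
-1.3 -0.4 1.6 [-0.37  0.25  1.73] [19.1 -1.6 -1.8] [ 0.02  0.75 -0.05] [ 0.4134 -0.0556 -0.9088] [ 0.4185 -0.059  -0.9063]
24.3
```

```bash
python3 -c "
from bench import robot
robot.hand_in(); print(robot.current_t())"
```

```text
the job is handed in; nothing more can be done
the job is handed in; nothing more can be done
```

I picked up the coupler and pressed it home on the right-hand nipple (the one at -y). I handed the job in at about 24 s, with the arm still holding it down. The hand-in gives no verdict, so what follows are my own checks.

- **Which nipple gives:** I tried the right-hand one first and its pin gave, so I did not test the other. Resistance rose to about 8–9 N at 3.5 mm before home, then dropped to about 6 N as it snapped over the balls. It rose again to about 9–10 N at home and then stopped hard. A seized pin would have stopped it 6.5 mm short.
- **Final hold:** the push is about 19 N along the nipple axis, with sideways forces under 2 N. Depth stayed at -0.37 mm from my estimated seat while I varied the push. The grip width stayed at that of the barrel.
- **Squareness:** the tool axis is about 0.3° off the nominal nipple axis. The last scene picture shows the mouth flush on the seat with an even rim.
- **Disagreements:**
  - The two cameras differed by 2–5 mm on the nipple's position. I corrected it across the nipple, along the shaft direction, by touching both sides.
  - Touching the other two sides met no wall within 4 mm, probably because the coupler pivoted in the grip. I kept the image estimate in that direction.
- **Bystanders:** I planned the moves clear of the dropper bottle, tape roll and tweezers, but did not check them in a final picture.

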